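# Push a tissue cassette under the spring flap

## Task

Load the pink tissue cassette into the intake port: press the yellow treadle down with one fingertip to hold the green flap open, and with the other fingertip push the cassette along its lane under the flap until it is completely inside. Then let the flap spring shut behind it. Only push the cassette, never lift it or let the flap press on it, and leave the jars, tweezers and spare cassettes where they are.

Things in the scene. Friction and masses are not known exactly. Their poses are not given: they have to be found in the camera images.
- tray: Maroon tray 320 x 380 mm, floor 4 mm thick, rim 12 mm high, fixed to the table; it carries the intake port. Origin: at table-top level, straight below the hinge line, in the plane of the port's doorway. +x runs along the lane into the port (away from the robot), +y to the left, z up. Other entries call this the tray frame.
- doorway (a point): Point on the lane floor in the middle of the doorway: tray frame x=0, y=-20, z=12 mm. The lane is a straight channel along tray x, from x=-130 to 55 mm, inner width 34 mm (y -37 to -3), floor at z=12. Left wall (y -3 to 3) 34 mm high; right rail (y -41 to -37) 18 mm high, but 34 beside x 23 to 60. Open above for x below 0; the flap covers x 0 to 60.
- end_stop (a point): Middle of the end stop's inner face at floor level, tray frame x=55, y=-20, z=12 mm. A cassette that touches it is fully home and has its centre 35 mm past the doorway; completely inside means its rear face has passed the doorway and the 3 mm lip behind it.
- flap_angle (a joint): Opening angle of the spring flap (rad): 0 shut, 1.4 fully open at its stop. Hinge: steel rod along tray x at y=0, z=37 mm. Cover and treadle are one rigid rocker: treadle down, cover up. A spring always drives it shut, so it never stays open; fully open takes about 4 to 6 N down on the treadle. From about 1.0 rad the cassette passes; press it fully down so that a finger passes too.
- flap: The whole rocker: steel hinge rod, green cover on the right of it, yellow treadle on the left. Origin on the hinge line at the doorway; it turns about its x, which is the tray's x, and at 0 rad its axes are the tray's.
- cover_edge (a point): Free near corner of the green cover plate, 60 x 38 x 3 mm. In the flap's frame the cover spans x 0 to 60, y -40 to -2 mm; at x 0 to 3, y -24 to -6 a lip hangs 10 mm down and bars the doorway when shut (bottom at tray z=27; cassette top z=32). Fully open it stands nearly upright at tray y -9 to 0, top 77 mm above the table, the lip reaching to y=-14.
- treadle_edge (a point): Middle of the outer edge of the yellow treadle, a plate 156 x 28 x 3 mm left of the lane, tray x -126 to 30 mm, running out from the hinge line. Shut, it slopes up at 40 degrees, this edge at tray y=21, z=55 mm; fully open it slopes down at 40 degrees, edge at y=21, z=19 mm. A fingertip can press it anywhere along its length at y 12 to 28 mm and slide along it.
- cassette_c (a point): Centre (half-way up, 10 mm above the lane floor) of the pink tissue cassette, a closed plastic box 40 (along the lane) x 30 x 20 mm, about 30 g, lying loose in the open part of the lane in front of the flap. It slides easily along the lane.
- cassette: The same pink cassette; origin at the centre of its underside, x along its 40 mm length, z up.
- spare_a_c (a point): Centre of the yellow spare cassette, 40 x 30 x 20 mm, on the tray left of the yellow treadle. To be left alone.
- spare_b_c (a point): Centre of the green spare cassette, 40 x 30 x 20 mm, on the tray left of the yellow treadle. To be left alone.
- jar_pink_c (a point): Centre of the pink square staining jar with lid, 58 x 58 x 82 mm, on the tray to one side of the port. To be left alone.
- jar_white_c (a point): Centre of the white square staining jar with lid, 58 x 58 x 82 mm, on the tray to one side of the port. To be left alone.
- jar_yellow_c (a point): Centre of the yellow square staining jar with lid, 58 x 58 x 82 mm, on the tray to one side of the port. To be left alone.
- tweezers_c (a point): Centre of the dark steel tweezers with a red end, 130 mm long, lying on the right of the tray. To be left alone.
Things that resemble listed ones, but are neither listed nor needed, are in the scene too. Leave any blue or purple look-alike of the cassette alone.

How it is judged:
On the way, in this order (a step that is already met when the one before it is completed fails the run):
1. a finger holds the treadle down and the flap open while the cassette is still outside (value of joint flap_angle above 0.9 rad and contact force between the fingers and flap above 0.4 N and x of cassette_c in the frame of tray below -0.015 m), for 0.1 s.
2. the cassette is completely inside while a finger still holds the flap open (value of joint flap_angle above 0.9 rad and contact force between the fingers and flap above 0.4 N and x of cassette_c in the frame of tray between 0.0235 and 0.04 m and y of cassette_c in the frame of tray between -0.037 and -0.003 m and z of cassette_c in the frame of tray below 0.027 m), for 0.1 s.
At the end, for the whole second after the job is handed in: The cassette lies flat on the lane floor completely behind the doorway (its centre 23.5 to 40 mm past it), at rest, and the flap is shut (under 0.08 rad) (x of cassette_c in the frame of tray between 0.0235 and 0.04 m and y of cassette_c in the frame of tray between -0.037 and -0.003 m and z of cassette_c in the frame of tray below 0.027 m and value of joint flap_angle below 0.08 rad and linear speed of cassette below 0.01 m/s and angle between cassette_c's own z axis and vertical below 0.15 rad); the robot touches nothing.
It fails at once if the cassette is lifted or carried (more than 8 mm off the lane floor) or tipped over (z of cassette_c in the frame of tray above 0.03 m or angle between cassette_c's own z axis and vertical above 0.5 rad).
It fails at once if the flap presses on the cassette (over 3 N) (contact force between flap and cassette above 3 N).
It fails at once if a jar, the tweezers or a spare cassette is moved more than 15 mm (distance of any of spare_a_c, spare_b_c, jar_pink_c, jar_white_c, jar_yellow_c, tweezers_c from where it was at the start of the episode above 0.015 m).
It also fails if it takes over 38 s, if anything falls off the work surface, if the arm or the gripper's body presses on something with over 40 N, if the wrist force passes 120 N, or if a joint passes its speed limit or range.

## Robot

A 6-joint arm with a two-finger parallel gripper is mounted at the origin on the work surface. World frame = base frame: x ahead of the robot, y to its left, z up, the work surface at z = 0. Lengths are in m, angles in rad, forces in N, time in s.
With the tool pointing down it reaches from about 0.25 to 0.8 m from the base axis. Payload 8.5 kg.
Tool frame: the origin (TCP) lies midway between the tips of the shut fingers; the grasp point (between the pads) lies grip_point_offset behind it (grip_point_offset is the distance from the TCP to the grasp point, in m); z points along the fingers, y is the line along which they close (so a half turn about z gives the same grasp; the last joint's range is limited). The gripper opens to 85 mm and grips with 20 to 120 N. Pads are 22 mm wide; open, the fingers measure 114 mm over their backs; the gripper's body (76 mm by 85 mm) begins 54 mm behind the grasp point. The pads swing forward as they close: fully open they stand 13 mm farther back than shut.
Start: joints at [-1.243, 0.238, -0.013, 1.319, 0, 1.571], TCP at [0.169, -0.497, 0.231] pointing down, gripper open.
Joint ranges: [-2.66, 2.66], [-1.03, 1.9], [-1.14, 1.46], [-1.82, 2.27], [-1.45, 1.34], [-3.14, 3.14]. Speed limits (rad/s): [2.22, 2.22, 2.79, 3.14, 3.14, 3.14].

## Interface

Orientations are given as a unit quaternion [x, y, z, w].
In Python, from station import get_obs, read_camera, calibration, sign_off, spot_in, cut_out, grip_point_offset gives the robot as it stands. The module is installed in compiled form; this text tells all that it offers.
- The arm moves only by the tool drive_tool, never from a script. Its argument "increments" is one flat list of numbers, 6 for each row, row after row: the shift along the world's x, y, z each as a share of 25 mm, from -1 to 1, then the turn, a rotation vector about the world's x, y, z each as a share of 5 degrees, from -1 to 1. In form: [dx, dy, dz, wx, wy, wz, dx, dy, dz, wx, wy, wz, ...]. A call has 1 to 12 rows; each row shifts and turns the commanded pose from where the row before left it; what a row does not reach is not made up. A row lasts 1/12 s, in which the tool goes at most 41.7 mm and 7.16 degrees, less where a joint would pass 70% of its speed; a pose out of reach is approached as far as the arm can. A call with a number of a shift or a turn outside -1 to 1 is refused whole. A call with a gripper value outside its range is refused whole. "hand" is the closure, from 0 (fully open) to 1 (shut), set as the call begins (left out, the last holds). The fingers move at their own pace and stop on an object; "force" is the grip in N (left out, the last holds). Time passes only in rows, so rows that do not move let the fingers close. It gives the time, the measured TCP pose, the force, the opening and the grip force at its end, in the units of the state.
- get_obs(): the state, without advancing time (a new reading comes with each control period).
- read_camera(name): name is "scene" or "side" or "wrist"; returns (picture, depth): 400x640x3 uint8, red, green, blue; 400x640 float32, m along the optical axis (not along the pixel's ray), 0 where there is no reading.
- calibration(name): a dict with "vertical_fov" (degrees; the focal length in pixels is half the picture's height over the tangent of half this angle, whatever the lens; pixels are square), "cx", "cy" (the principal point, pixels), "rvec" (rotation vector, rad) and "tvec" (3), from world to camera coordinates, as OpenCV has them; the wrist camera has in their place "hand_eye" (4x4, takes a point from camera to tool coordinates, whose origin is the TCP and whose axes are the flange's). Camera axes: x right, y down, z forward; pixel columns grow to the right and rows downward; lengths in m; the calibration is good to about 2 mm. A picture is of the moment at which its call begins: read the wrist's pose just before it. calibration takes no time and is no camera call.
- sign_off(): hands the job in; it is judged then, once.
Trained networks look in the newest picture that a camera, given by its name, has taken for a name from the list of things; names that differ only in an ending like _2 or _b are one class to them, and where a whole thing is asked for, a point or a joint stands for the part that bears it (a point fixed in the world has none). Each returns a list of dicts, best first, with "score" (0 to 1); they miss things now and then, are a little off and sometimes report something else, mostly with a low value. They report only what shows in the picture. A call takes as long as a camera call. They do not tell look-alikes from the thing itself.
- spot_in(camera, thing): "pixel" ([column, row] in pixels, amid what is visible of it).
- cut_out(camera, thing): "region" (400x640 bool, what is visible of it) and "pixel" ([column, row] in pixels, amid what is visible of it).
The state is a dict: "clock": time; "qpos": joint angles; "joint_vel": joint speeds; "tau": joint torques, N m; "tool_pos": TCP position; "orientation": TCP orientation; "wrist_force": force on the tool from outside, world axes, zero at the start; "ft_torque": the same for the moment, N m; "finger_gap": finger opening in m; "gripper_force": force on a finger pad.
Only numpy, scipy, OpenCV 4.12 (cv2) and the standard library are available. Lean on these libraries where they do the work, as an engineer would, in place of code of your own. Each camera call takes 0.05 s, during which the arm holds its last target. There are 200 camera calls.

## Working session

There is one attempt and no reset: what is moved stays moved. The work goes in short steps, Python scripts to look and compute and a tool call to move; the robot and the scene stay as the last step left them, time stands still between calls to the robot, and variables do not carry over. Pictures are saved under pics/ and viewed, at most 10 in all, crops included, and the job is handed in when it is done.

Besides the shell and the picture viewer there is one more tool, called as a command line: name --argument value ..., lists and objects as JSON in quotes. drive_tool: Moves the arm, as the interface text tells. Its arguments: {"type":"object","properties":{"increments":{"type":"array","items":{"type":"number"}},"hand":{"type":"number"},"force":{"type":"number"}},"required":["increments"]}

```bash
mkdir -p pics; cat > h.py <<'E'
import numpy as np, cv2
from station import *
def cam(name):
    c=calibration(name); f=200/np.tan(np.radians(c["vertical_fov"])/2)
    return c,f
def pts(name,depth,mask):
    c,f=cam(name); v,u=np.nonzero(mask&(depth>0)); z=depth[v,u]
    p=np.c_[(u-c["cx"])/f*z,(v-c["cy"])/f*z,z]
    R=cv2.Rodrigues(np.array(c["rvec"],float))[0]
    return (p-np.array(c["tvec"]).ravel())@R
E
python3 - <<'E'
from h import *
print(get_obs()); print(grip_point_offset)
ims=[]
for n in("scene","side"):
    im,d=read_camera(n); np.savez(f"{n}.npz",im=im,d=d)
    cv2.imwrite(f"pics/{n}0.png",im[...,::-1]); print(n,{k:v for k,v in calibration(n).items()})
    for t in("cassette","flap","treadle_edge","cover_edge","tray","jar_pink_c","tweezers_c"):
        for r in cut_out(n,t)[:4]:
            m=r["region"]; P=pts(n,d,m)
            print(t,round(r["score"],2),np.round(r["pixel"]),m.sum(),np.median(P,0).round(3) if len(P) else None, im[m].mean(0).round())
E
```

```text
{'clock': 0.0, 'qpos': array([-1.24298761e+00,  2.38768392e-01, -1.42080660e-02,  1.31920103e+00,
        2.37400138e-05,  1.57077856e+00]), 'joint_vel': array([-0.00058647,  0.00107339,  0.00073266,  0.00295493, -0.00015286,
       -0.0003409 ]), 'tau': array([ 2.46858923e-03, -5.38785589e+01,  3.46432757e+01,  1.85404223e-02,
        1.45162735e-04,  2.06132182e-05]), 'tool_pos': array([ 0.16891426, -0.4966696 ,  0.2307021 ]), 'orientation': array([ 9.86596042e-01,  1.63180186e-01, -1.00966300e-04, -6.83264416e-04]), 'wrist_force': array([-0.45457148,  0.29103924,  0.01805103]), 'ft_torque': array([0.02392295, 0.04639858, 0.0155432 ]), 'gripper_force': 0.0, 'finger_gap': 0.08519761068205635}
0.0187
scene {'vertical_fov': 57.34169509997063, 'cx': 318.1125671828076, 'cy': 208.0442175456348, 'rvec': array([ 1.69336977,  2.08984928, -0.64641737]), 'tvec': array([ 0.12259126, -0.42248177,  1.07931806])}
cassette 0.74 [191. 206.] 303 [ 0.587 -0.278  0.018] [ 30.  58. 108.]
cassette 0.65 [452. 226.] 369 [0.52  0.268 0.017] [82. 47. 93.]
cassette 0.61 [311. 200.] 262 [ 0.531 -0.031  0.03 ]
[... 1186 characters left out ...]
108.]
cassette 0.43 [344. 200.] 126 [ 0.523 -0.033  0.032] [151. 115. 111.]
flap 0.55 [316. 202.] 491 [ 0.584 -0.007  0.04 ] [108. 137.  69.]
treadle_edge 0.79 [315. 207.] 565 [ 0.584 -0.007  0.04 ] [107. 135.  70.]
cover_edge 0.68 [315. 204.] 545 [ 0.585 -0.007  0.04 ] [107. 135.  70.]
cover_edge 0.48 [344. 202.] 140 [ 0.523 -0.033  0.032] [150. 114. 110.]
tray 0.65 [329. 224.] 13061 [0.546 0.02  0.005] [61. 23. 22.]
tray 0.35 [341. 201.] 115 [ 0.522 -0.032  0.032] [150. 114. 111.]
jar_pink_c 0.88 [318. 161.] 767 [ 0.598 -0.113  0.081] [107.  83.  74.]
jar_pink_c 0.24 [319. 209.] 614 [ 0.581 -0.007  0.04 ] [106. 130.  71.]
tweezers_c 0.75 [351. 183.] 206 [ 0.511 -0.121  0.009] [87. 30. 29.]
```

```bash
python3 - <<'E'
import cv2
a=cv2.imread("pics/scene0.png")[120:330,170:480]; cv2.imwrite("pics/s1.png",cv2.resize(a,None,fx=2.5,fy=2.5,interpolation=cv2.INTER_CUBIC))
E
python3 - <<'E'
from h import *
# tray pose: tray mask points low -> minAreaRect
for n in("scene","side"):
    z=np.load(n+".npz");im,d=z["im"],z["d"]
    hsv=cv2.cvtColor(im,cv2.COLOR_RGB2HSV)
    P=pts(n,d,np.ones(d.shape,bool)).reshape(-1,3); ok=d[d>0]>0
    H=hsv[d>0]
    box=(P[:,0]>.3)&(P[:,0]<.85)&(P[:,1]>-.25)&(P[:,1]<.28)
    mar=box&((H[:,0]<8)|(H[:,0]>170))&(H[:,1]>120)&(P[:,2]<.016)
    r=cv2.minAreaRect(P[mar][:,:2].astype(np.float32)*1000); print(n,"tray",r,mar.sum())
    for nm,lo,hi in(("yellow",22,32),("green",40,80),):
        m=box&(H[:,0]>lo)&(H[:,0]<hi)&(H[:,1]>110)&(abs(P[:,1])<.08)&(P[:,0]>.4)&(P[:,0]<.72)
        q=P[m]; 
        if len(q)<20: print(nm,len(q));continue
        r=cv2.minAreaRect(q[:,:2].astype(np.float32)*1000); print(n,nm,len(q),r,np.percentile(q[:,2],[2,50,98]).round(4))
    m=box&((H[:,0]<10)|(H[:,0]>165))&(P[:,2]>.026)&(abs(P[:,1]+.03)<.025)&(abs(P[:,0]-.53)<.04)&(H[:,1]<110)&(H[:,2]>90)
    q=P[m];print("cass",len(q),q.mean(0),cv2.minAreaRect(q[:,:2].astype(np.float32)*1000))
E
```

```text
scene tray ((563.0031127929688, -4.8159027099609375), (320.2755126953125, 376.3011474609375), 11.538981437683105) 15948
scene yellow 646 ((503.55792236328125, -4.459964752197266), (195.71627807617188, 22.54218292236328), 10.505123138427734) [0.0374 0.0466 0.0549]
scene green 560 ((520.063720703125, 15.310737609863281), (77.25178527832031, 246.03643798828125), 64.234375) [0.0037 0.0366 0.039 ]
cass 188 [ 0.52325403 -0.03276077  0.03082001] ((523.2843017578125, -33.13819885253906), (40.21799850463867, 29.683452606201172), 8.62570571899414)
side tray ((560.4569091796875, -4.32080078125), (318.5744934082031, 385.2300109863281), 11.484676361083984) 11186
side yellow 199 ((513.5823974609375, 32.04929733276367), (155.87149047851562, 90.15104675292969), 12.7794828414917) [0.0089 0.0513 0.058 ]
side green 304 ((531.2743530273438, 18.1060791015625), (59.41933059692383, 226.24392700195312), 63.68621063232422) [0.0205 0.038  0.0424]
cass 114 [ 0.52192722 -0.03376442  0.03238137] ((522.191162109375, -33.87961959838867), (38.08402633666992, 28.93882942199707), 9.870794296264648)
```

View pics/s1.png

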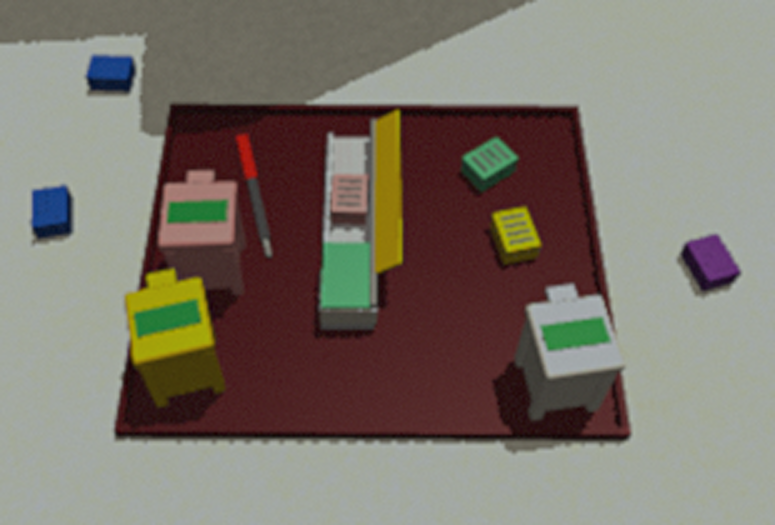

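The view shows the lane running down the picture, away from the robot. In the crop the pink cassette is at about (350,193), the green cover at (345,275) and the yellow treadle at (390,190). The blue and purple look-alikes lie outside the tray. Next I'll fit the tray frame.

```bash
python3 - <<'E'
from h import *
for n in("scene","side"):
    z=np.load(n+".npz");im,d=z["im"],z["d"]
    H=cv2.cvtColor(im,cv2.COLOR_RGB2HSV)[d>0]; P=pts(n,d,np.ones(d.shape,bool))
    a=np.radians(11.5); c,s=np.cos(a),np.sin(a)
    Q=np.c_[P[:,0]*c+P[:,1]*s,-P[:,0]*s+P[:,1]*c,P[:,2]]
    sel=(P[:,0]>.4)&(P[:,0]<.7)&(P[:,1]>-.08)&(P[:,1]<.07)&(P[:,2]>.01)
    print(n,"cass guess",c*.5228-s*.0334,-s*.5228-c*.0334)
    for nm,m in(("yellow",(H[:,0]>20)&(H[:,0]<33)&(H[:,1]>130)&(P[:,2]>.03)),("green",(H[:,0]>40)&(H[:,0]<85)&(H[:,1]>70)&(P[:,2]>.03)),("white",(H[:,1]<60)&(H[:,2]>100)),("high pinkish",((H[:,0]<12)|(H[:,0]>165))&(H[:,1]<130)&(H[:,2]>90)&(P[:,2]>.026))):
        q=Q[sel&m]; w=P[sel&m]
        r=cv2.minAreaRect(w[:,:2].astype(np.float32)*1000)
        print(nm,len(q),"x",np.percentile(q[:,0],[1,3,50,97,99]).round(4),"y",np.percentile(q[:,1],[1,3,50,97,99]).round(4),"z",np.percentile(q[:,2],[2,50,98]).round(4),[np.round(v,1) for v in r])
E
```

```text
scene cass guess 0.5056457465662354 -0.1369590412476464
yellow 647 x [0.4356 0.4402 0.5197 0.5858 0.5885] y [-0.115  -0.1148 -0.1045 -0.0948 -0.0945] z [0.038  0.0469 0.0549] [array([ 5.226e+02, -3.000e-01]), array([156.9,  20.4]), np.float64(11.8)]
green 486 x [0.56   0.5607 0.59   0.6172 0.6175] y [-0.1557 -0.1548 -0.1376 -0.1202 -0.12  ] z [0.0347 0.0369 0.039 ] [array([604.7, -18.4]), array([58.8, 36.8]), np.float64(12.0)]
white 420 x [0.4309 0.4332 0.4926 0.6125 0.619 ] y [-0.1568 -0.1564 -0.1375 -0.1161 -0.1145] z [0.0101 0.0152 0.0395] [array([543.2,  -1.7]), array([134.6, 189.4]), np.float64(88.1)]
high pinkish 205 x [0.4873 0.4878 0.5065 0.5248 0.5268] y [-0.1506 -0.1503 -0.136  -0.123  -0.1229] z [0.0285 0.0308 0.0332] [array([568.8, -20. ]), array([133. ,  30.5]), np.float64(14.6)]
side cass guess 0.5056457465662354 -0.1369590412476464
yellow 209 x [0.4347 0.4374 0.5143 0.5833 0.5861] y [-0.1153 -0.1148 -0.1005 -0.0928 -0.0925] z [0.0395 0.0517 0.058 ] [array([ 5.194e+02, -3.000e-01]), array([158.8,  24.4]), np.float64(12.5)]
green 260 x [0.5593 0.5611 0.5891 0.6167 0.6175] y [-0.1546 -0.1537 -0.1371 -0.1206 -0.1194] z [0.0353 0.0387 0.0429] [array([604.6, -16.3]), array([60. , 38.5]), np.float64(12.3)]
white 266 x [0.4305 0.4313 0.4757 0.6087 0.6136] y [-0.1572 -0.1565 -0.1467 -0.1122 -0.0812] z [0.0103 0.0153 0.0419] [array([518. , -20.1]), array([131. , 186.1]), np.float64(70.8)]
high pinkish 130 x [0.4857 0.4861 0.5062 0.599  0.6055] y [-0.1508 -0.15   -0.1358 -0.1148 -0.1142] z [0.0293 0.0326 0.0371] [array([540.7, -26.1]), array([189.7,  37.1]), np.float64(14.1)]
```

drive_tool --increments '[0.52,0.79,0,0,0,-0.06,0.52,0.79,0,0,0,-0.06,0.52,0.79,0,0,0,-0.06,0.52,0.79,0,0,0,-0.06,0.52,0.79,0,0,0,-0.06,0.52,0.79,0,0,0,-0.06,0.52,0.79,0,0,0,-0.06,0.52,0.79,0,0,0,-0.06,0.52,0.79,0,0,0,-0.06,0.52,0.79,0,0,0,-0.06,0.52,0.79,0,0,0,-0.06,0.52,0.79,0,0,0,-0.06]' --hand 0.57

```text
clock: 1.8
tool_pos: [0.3255, -0.259, 0.2314]
orientation: [0.991, 0.132, 0.0, 0.0]
wrist_force: [0.3, -0.2, 0.1]
finger_gap: 0.0364
gripper_force: 0.0
```

drive_tool --increments '[0.52,0.79,0,0,0,-0.06,0.52,0.79,0,0,0,-0.06,0.52,0.79,0,0,0,-0.06,0.52,0.79,0,0,0,-0.06,0.52,0.79,0,0,0,-0.06,0.52,0.79,0,0,0,-0.06,0.52,0.79,0,0,0,-0.06,0.52,0.79,0,0,0,-0.06,0.52,0.79,0,0,0,-0.06,0.52,0.79,0,0,0,-0.06,0.52,0.79,0,0,0,-0.06,0.52,0.79,0,0,0,-0.06]'

```text
clock: 2.8
tool_pos: [0.4816, -0.0219, 0.2314]
orientation: [0.995, 0.101, 0.0, -0.0]
wrist_force: [0.4, -0.1, 0.6]
finger_gap: 0.0367
gripper_force: 0.0
```

drive_tool --increments '[0,0,-0.9,0,0,0,0,0,-0.9,0,0,0,0,0,-0.9,0,0,0,0,0,-0.9,0,0,0,0,0,0,0,0,0,0,0,0,0,0,0]'

```text
clock: 3.3
tool_pos: [0.4803, -0.023, 0.1409]
orientation: [0.995, 0.101, -0.001, -0.0]
wrist_force: [0.1, -0.4, 1.3]
finger_gap: 0.0367
gripper_force: 0.0
```

```bash
cat >> h.py <<'E'
from scipy.spatial.transform import Rotation as Rn
O=np.array([.5707,-.0026]); A=np.radians(11.6); Rz=np.array([[np.cos(A),-np.sin(A)],[np.sin(A),np.cos(A)]])
def tray(P): return np.c_[(P[:,:2]-O)@Rz,P[:,2]]
def wpts():
    o=get_obs(); im,d=read_camera("wrist"); c,f=cam("wrist"); v,u=np.indices(d.shape)
    p=np.stack([(u-c["cx"])/f*d,(v-c["cy"])/f*d,d],-1).reshape(-1,3)
    T=np.array(c["hand_eye"]); q=p@T[:3,:3].T+T[:3,3]
    return o,im,d,q.reshape(d.shape+(3,)),tray(q@Rn.from_quat(o["orientation"]).as_matrix().T+o["tool_pos"]).reshape(d.shape+(3,))
E
python3 - <<'E'
from h import *
o,im,d,tool,T=wpts()
cv2.imwrite("pics/w1.png",im[...,::-1]); print(o["tool_pos"],tray(o["tool_pos"][None]))
H=cv2.cvtColor(im,cv2.COLOR_RGB2HSV)
ok=(d>0)&(abs(T[...,1])<.08)
for nm,m in(("yellow",(H[...,0]>20)&(H[...,0]<33)&(H[...,1]>130)&(T[...,2]>.03)),("green",(H[...,0]>40)&(H[...,0]<85)&(H[...,1]>70)&(T[...,2]>.03)),("pink",((H[...,0]<12)|(H[...,0]>165))&(H[...,1]<130)&(H[...,2]>90)&(T[...,2]>.026))):
    q=T[ok&m]
    if len(q): print(nm,len(q),np.percentile(q,[1,50,99],axis=0).round(4).tolist())
m=(d>0)&(abs(tool[...,2])<.04)&(abs(tool[...,1])<.07)&(abs(tool[...,0])<.03)
q=tool[m]
for sgn in(1,-1):
    k=q[sgn*q[:,1]>0]
    if len(k): print("finger",sgn,len(k),np.percentile(k,[1,50,99],axis=0).round(4).tolist())
E
```

```text
[ 0.48030705 -0.02296315  0.14094317] [[-0.09264127 -0.00177121  0.14094317]]
yellow 7339 [[-0.1215, 0.0005, 0.0389], [-0.0361, 0.0108, 0.048], [0.0299, 0.0203, 0.0555]]
green 3433 [[0.0019, -0.0405, 0.0357], [0.0202, -0.0221, 0.0375], [0.0372, -0.004, 0.0391]]
pink 1898 [[-0.0716, -0.0362, 0.0289], [-0.0501, -0.0212, 0.031], [-0.0325, -0.0064, 0.0327]]
finger 1 2143 [[-0.0104, 0.0189, -0.0395], [0.0072, 0.0203, -0.026], [0.0118, 0.0322, -0.0028]]
finger -1 2142 [[-0.0104, -0.031, -0.0394], [0.0072, -0.019, -0.0259], [0.0118, -0.0175, -0.0027]]
```

View pics/w1.png

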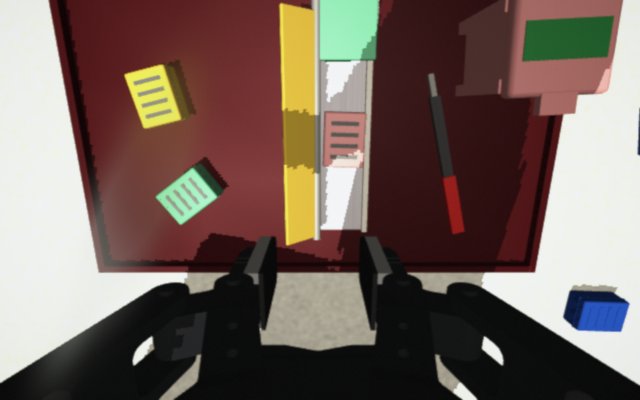

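drive_tool --increments '[-0.02,0.08,-0.8,0,0,0,0,0,-0.8,0,0,0,0,0,-0.8,0,0,0,0,0,-0.6,0,0,0,0,0,0,0,0,0,0,0,0,0,0,0]'

```text
clock: 3.85
tool_pos: [0.4811, -0.0211, 0.0673]
orientation: [0.995, 0.101, 0.0, 0.0]
wrist_force: [-1.2, -0.0, 0.7]
finger_gap: 0.0365
gripper_force: 0.0
```

drive_tool --increments '[0,0,-0.2,0,0,0,0,0,-0.2,0,0,0,0,0,-0.2,0,0,0,0,0,-0.2,0,0,0,0,0,0,0,0,0]'

```text
clock: 4.27
tool_pos: [0.4807, -0.0207, 0.0461]
orientation: [0.995, 0.101, 0.0, -0.0]
wrist_force: [-0.4, 0.6, 2.0]
finger_gap: 0.0366
gripper_force: 1.0
```

drive_tool --increments '[0,0,-0.2,0,0,0,0,0,-0.2,0,0,0,0,0,-0.2,0,0,0,0,0,-0.2,0,0,0,0,0,0,0,0,0]'

```text
clock: 4.68
tool_pos: [0.4804, -0.0212, 0.0254]
orientation: [0.995, 0.101, -0.0, 0.0]
wrist_force: [2.0, 1.4, 3.1]
finger_gap: 0.037
gripper_force: 1.7
```

drive_tool --increments '[0,0,-0.1,0,0,0,0,0,-0.1,0,0,0,0,0,0,0,0,0]'

```text
clock: 4.93
tool_pos: [0.4805, -0.0209, 0.021]
orientation: [0.995, 0.101, -0.0, -0.0]
wrist_force: [-0.1, 1.4, 6.7]
finger_gap: 0.0363
gripper_force: 2.6
```

```bash
python3 - <<'E'
from h import *
o,im,d,tool,T=wpts(); print(o["tool_pos"],tray(o["tool_pos"][None]),o["wrist_force"])
cv2.imwrite("pics/w2.png",im[...,::-1])
im,d=read_camera("side"); a=im[120:260,250:420]; cv2.imwrite("pics/sd2.png",cv2.resize(a[...,::-1],None,fx=4,fy=4,interpolation=cv2.INTER_CUBIC))
im,d=read_camera("scene"); T=tray(pts("scene",d,np.ones(d.shape,bool))); H=cv2.cvtColor(im,cv2.COLOR_RGB2HSV)[d>0]
m=(H[:,0]>40)&(H[:,0]<85)&(H[:,1]>70)&(abs(T[:,1]+.01)<.05)&(T[:,0]>-.02)&(T[:,0]<.08)&(T[:,2]>.03)
print(m.sum(),np.percentile(T[m],[2,50,98],axis=0).round(4))
E
```

```text
[ 0.48045021 -0.02089932  0.02103728] [[-0.09208604  0.00022168  0.02103728]] [-0.07332159  1.39071501  6.72791378]
116 [[ 0.0024 -0.0113  0.049 ]
 [ 0.035  -0.0054  0.0688]
 [ 0.0611 -0.0017  0.0762]]
```

View pics/w2.png

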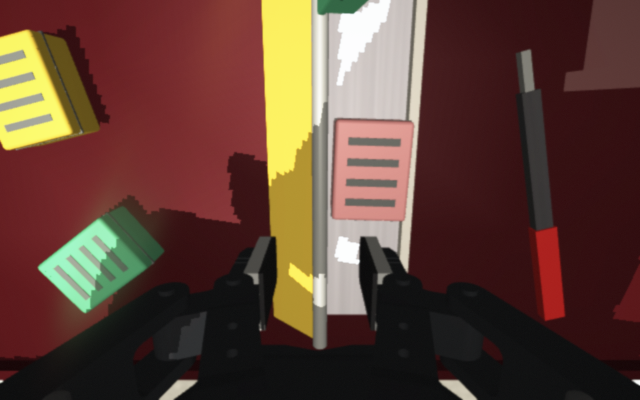

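View pics/sd2.png

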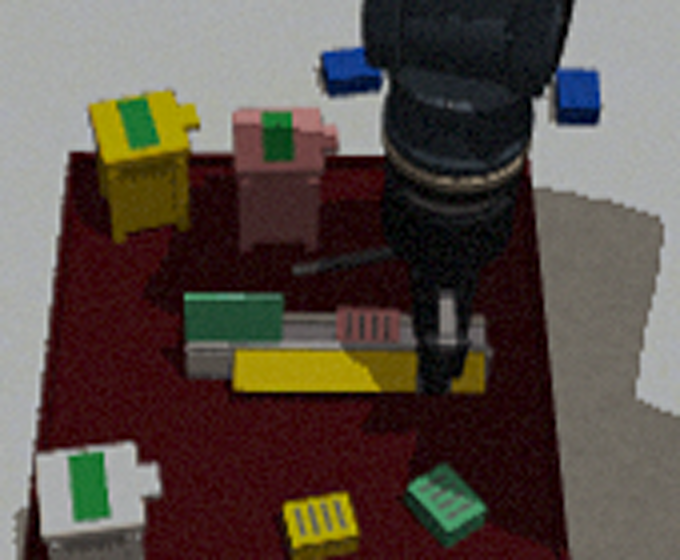

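The flap is fully open (cover top at 76 mm), and the right finger is in the lane behind the cassette, which is at (372,170). I'll push it along the lane now.

drive_tool --increments '[0.196,0.04,0,0,0,0,0.196,0.04,0,0,0,0,0.196,0.04,0,0,0,0,0.196,0.04,0,0,0,0,0.196,0.04,0,0,0,0,0.196,0.04,0,0,0,0,0.196,0.04,0,0,0,0,0.196,0.04,0,0,0,0,0.196,0.04,0,0,0,0,0.196,0.04,0,0,0,0,0,0,0,0,0,0]'

```text
clock: 6.0
tool_pos: [0.5303, -0.0105, 0.021]
orientation: [0.995, 0.101, -0.0, -0.0]
wrist_force: [-1.5, 4.1, 3.1]
finger_gap: 0.037
gripper_force: 2.5
```

```bash
python3 - <<'E'
from h import *
o,im,d,tool,T=wpts(); print(tray(o["tool_pos"][None]),o["wrist_force"],o["finger_gap"])
cv2.imwrite("pics/w3.png",im[...,::-1])
H=cv2.cvtColor(im,cv2.COLOR_RGB2HSV)
m=((H[...,0]<12)|(H[...,0]>165))&(H[...,1]<130)&(H[...,2]>70)&(T[...,2]>.026)&(T[...,2]<.037)&(abs(T[...,1]+.02)<.02)&(d>0)
print(m.sum(),np.percentile(T[m],[1,50,99],axis=0).round(4))
E
```

```text
[[-0.04113851  0.00041372  0.02102663]] [-1.47013143  4.11326867  3.11786053] 0.036951298330702216
5187 [[-0.0292 -0.0355  0.0285]
 [-0.0112 -0.0234  0.031 ]
 [ 0.0101 -0.0062  0.0324]]
```

View pics/w3.png

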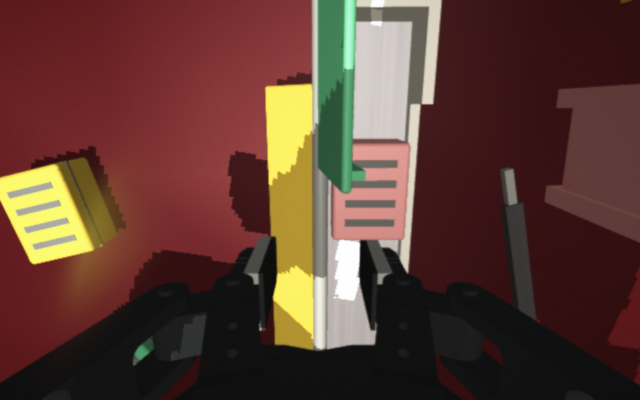

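The cassette is seated squarely against the finger, its centre at tray x ≈ -9.5 mm. The cover is upright at (340,100), and the finger is clear of the lip. About 40 mm is left to push.

drive_tool --increments '[0.157,0.032,-0.04,0,0,0,0.157,0.032,0,0,0,0,0.157,0.032,0,0,0,0,0.157,0.032,0,0,0,0,0.157,0.032,0,0,0,0,0.157,0.032,0,0,0,0,0,0,0,0,0,0]'

```text
clock: 6.63
tool_pos: [0.5522, -0.0054, 0.0201]
orientation: [0.995, 0.101, -0.001, -0.001]
wrist_force: [-6.9, 5.9, 6.4]
finger_gap: 0.0367
gripper_force: 5.1
```

drive_tool --increments '[0.157,0.032,0,0,0,0,0.157,0.032,0,0,0,0,0.157,0.032,0,0,0,0,0.157,0.032,0,0,0,0,0,0,0,0,0,0,0,0,0,0,0,0]'

```text
clock: 7.13
tool_pos: [0.5681, -0.0021, 0.0202]
orientation: [0.995, 0.101, -0.001, -0.001]
wrist_force: [-5.9, 6.3, 6.7]
finger_gap: 0.0368
gripper_force: 4.7
```

```bash
cat > c.py <<'E'
from h import *
o,im,d,tool,T=wpts(); print(tray(o["tool_pos"][None]),o["wrist_force"],o["finger_gap"])
cv2.imwrite("pics/w4.png",im[...,::-1])
H=cv2.cvtColor(im,cv2.COLOR_RGB2HSV)
m=((H[...,0]<12)|(H[...,0]>165))&(H[...,1]<130)&(H[...,2]>70)&(T[...,2]>.026)&(T[...,2]<.037)&(abs(T[...,1]+.02)<.02)&(d>0)
print(m.sum(),np.percentile(T[m],[1,50,99],axis=0).round(4))
E
python3 c.py
```

```text
[[-0.00249999  0.00099675  0.02019171]] [-5.944413    6.29041824  6.66827635] 0.03677439459761222
4410 [[ 0.0092 -0.035   0.0289]
 [ 0.0301 -0.025   0.031 ]
 [ 0.0488 -0.0139  0.0325]]
```

View pics/w4.png

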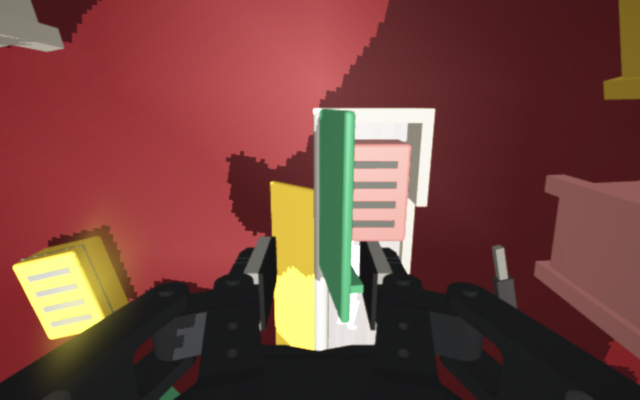

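The cassette is in, with its centre at about 29 mm and its rear at about 9 mm, and the flap is still held open. I'll back the finger out with the treadle down.

drive_tool --increments '[-0.157,-0.032,0,0,0,0,-0.157,-0.032,0,0,0,0,-0.157,-0.032,0,0,0,0,-0.157,-0.032,0,0,0,0,-0.157,-0.032,0,0,0,0,-0.157,-0.032,0,0,0,0,-0.157,-0.032,0,0,0,0,-0.157,-0.032,0,0,0,0,-0.157,-0.032,0,0,0,0,-0.157,-0.032,0,0,0,0,-0.157,-0.032,0,0,0,0,0,0,0,0,0,0]'

```text
clock: 8.18
tool_pos: [0.5277, -0.0115, 0.0213]
orientation: [0.995, 0.101, 0.002, -0.0]
wrist_force: [1.5, 4.4, 5.8]
finger_gap: 0.0366
gripper_force: 3.4
```

```bash
sed -i 's/w4/w5/' c.py; python3 c.py
```

```text
[[-4.39613076e-02 -8.50242189e-05  2.12740347e-02]] [1.53435547 4.38694427 5.77697074] 0.036645641747566356
5451 [[ 0.0091 -0.035   0.0293]
 [ 0.0294 -0.025   0.031 ]
 [ 0.048  -0.0136  0.0326]]
```

The cassette stayed at about 28.8 mm. Next I lift slowly so the flap closes gently, then go well clear.

drive_tool --increments '[0,0,0.2,0,0,0,0,0,0.2,0,0,0,0,0,0.2,0,0,0,0,0,0.2,0,0,0,0,0,0.2,0,0,0,0,0,0.2,0,0,0,0,0,0.2,0,0,0,0,0,0.2,0,0,0,0,0,0.6,0,0,0,0,0,0.8,0,0,0,0,0,0.8,0,0,0,0,0,0,0,0,0]'

```text
clock: 9.23
tool_pos: [0.5273, -0.0119, 0.1188]
orientation: [0.995, 0.101, 0.002, 0.0]
wrist_force: [0.7, -0.4, -0.2]
finger_gap: 0.0369
gripper_force: 0.0
```

drive_tool --increments '[-0.4,0,0.8,0,0,0,-0.4,0,0.8,0,0,0,0,0,0,0,0,0,0,0,0,0,0,0,0,0,0,0,0,0,0,0,0,0,0,0]'

```text
clock: 9.73
tool_pos: [0.5053, -0.0118, 0.1543]
orientation: [0.995, 0.101, -0.001, -0.0]
wrist_force: [-0.4, 0.3, 0.3]
finger_gap: 0.0368
gripper_force: 0.0
```

```bash
python3 - <<'E'
from h import *
o,im,d,tool,T=wpts(); print(o["clock"],o["tool_pos"],o["wrist_force"])
cv2.imwrite("pics/w6.png",im[...,::-1])
H=cv2.cvtColor(im,cv2.COLOR_RGB2HSV)
m=(H[...,0]>40)&(H[...,0]<85)&(H[...,1]>70)&(abs(T[...,1]+.01)<.05)&(T[...,0]>-.02)&(T[...,0]<.08)&(T[...,2]>.02)&(d>0)
print(np.percentile(T[m],[1,50,99],axis=0).round(4))
E
```

```text
9.7333 [ 0.50530282 -0.01177117  0.15428874] [-0.40011232  0.2624579   0.33300763]
[[ 0.0026 -0.0405  0.0358]
 [ 0.033  -0.0221  0.0375]
 [ 0.0607 -0.0039  0.0391]]
```

View pics/w6.png

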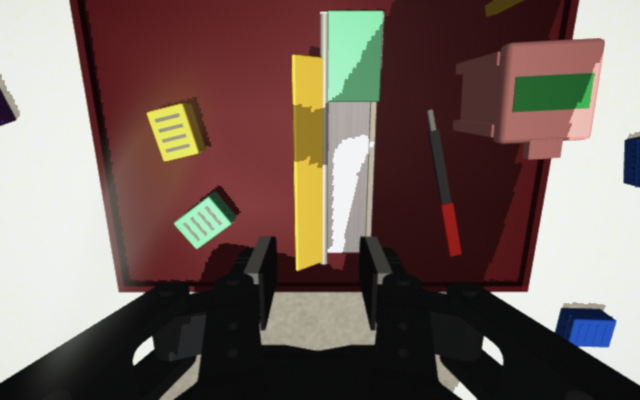

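The flap is shut and flat at (355,55). The lane is empty, so the cassette is inside, and nothing else has moved.

```bash
python3 -c "
from station import *
print(sign_off())"
```

```text
the job is handed in; nothing more can be done
None
```

The pink cassette is inside the port, its centre measured at about 29 mm past the doorway; the flap is shut behind it, nothing else was moved, and I handed the job in at about 10 s on the robot's clock (no verdict was returned).

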